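# Put away the pile on the glazing shelf

### The job

Take apart the pile on the plank from the top down, putting each piece away before you lift the next: press the trimming tool all the way down into both jaws of the steel spring clip, put the blue lid fully down on the open amber jar, then gently lay the pale celadon tile flat on the middle of the pale-green-lidded glaze tub and the deep green tile likewise on the tub with the deep green lid. Leave the mug standing where it is.

Things in the scene. Friction and masses are not known exactly. Their poses are not given: they have to be found in the camera images.
- trim_tool: Bamboo-handled trimming loop, 40 g, on top of the pile: square handle 130 mm long, 12 mm wide, 12 mm high, edges rounded; flat steel wire loop 28 mm wide, reaching to x = 118 mm. Origin: centre of the handle's underside; x along the handle towards the loop, z up. Grip it across y at the handle's middle (the clip's jaws take it 45 mm to either side). Either way round in the clip is right.
- blue_lid: Blue plastic jar lid, 30 g, a hollow cap open below: outer diameter 60 mm, 16 mm high, inside diameter 55 mm, inside depth 13 mm. It lies mouth down on the pale tile, under the trimming tool. Origin: centre of its lower edge; z up.
- pale_tile: Pale celadon (light green) glaze test tile, 84 x 56 x 8 mm, about 85 g, under the blue lid and on the deep green tile. Origin: centre of its underside; x along the 84 mm, y along the 56 mm, z up.
- deep_tile: Deep green celadon test tile, 100 x 66 x 8 mm, about 120 g, at the bottom of the pile, on the plank. Origin: centre of its underside; x along the 100 mm, y along the 66 mm, z up. The plank is 18 mm thick and all things stand on it (its top is at z = 0.018 m).
- tool_clip: Steel strip 150x32x3 mm screwed to the plank, a pair of sprung jaws 45 mm to each side of its middle, 76 mm free between them. Origin: middle of its underside; x along it, z up. Jaw mouths 31 mm wide at z 39 mm, throat 8 mm at z 23; they part as the handle is pressed down along the strip, middle over middle (some 5-12 N), and close over it as its underside meets the seats at z 10 mm.
- amber_jar: Squat amber glass jar, open, fixed: body 72 mm in diameter, neck 47 mm in diameter, rim 66 mm above the origin, shoulder 50 mm above it. Origin: centre of its underside; z up. The blue lid drops loosely over the neck: its lower edge is then 53 mm above the jar's origin.
- pale_tub: White glaze tub with a pale green flat lid, fixed: lid 112 mm in diameter, its flat top 65 mm above the origin. Origin: centre of the underside; z up. Place of the pale tile.
- deep_tub: White glaze tub with a deep green flat lid, fixed, same size: lid 112 mm in diameter, its flat top 65 mm above the origin. Origin: centre of the underside; z up. Place of the deep green tile.
- brown_tub: White glaze tub with a brown flat lid, fixed, same size; nothing goes on it. Origin: centre of the underside.
- bisque_mug: Speckled bisque mug, 78 mm in diameter and 82 mm high, loose, handle reaching out along its +y to some 70 mm from the axis. Not to be moved. Origin: centre of its underside; z up.
Mind the look-alikes: they are no part of the job. Several things have the shape of the blue_lid; the one meant has the colours described above.

How it is judged:
By the outcome, as a careful person would: the job done as asked, in the order asked, and still so for the second after the job is handed in, with the robot touching nothing.
It also fails if it takes over 115 s, if anything falls off the work surface, if the arm or the gripper's body presses on something with over 40 N, if the wrist force passes 120 N, or if a joint passes its speed limit or range.

### The arm

A 6-joint arm with a two-finger parallel gripper is mounted at the origin on the work surface. World frame = base frame: x ahead of the robot, y to its left, z up, the work surface at z = 0. Lengths are in m, angles in degrees, forces in N, time in s.
With the tool pointing down it reaches from about 0.4 to 0.925 m from the base axis. Payload 12.5 kg.
Tool frame: the origin (TCP) lies at the very end of the fingers, on their centre line; the grasp point (between the pads) lies 19 mm behind it; z points along the fingers, y is the line along which they close (so a half turn about z gives the same grasp; the last joint's range is limited). The gripper opens to 95 mm and grips with 3 to 60 N. Pads are 20 mm wide; open, the fingers measure 119 mm over their backs; the gripper's body (75 mm by 180 mm) begins 59 mm behind the grasp point.
Start: joints at [69.523, 28.126, 89.318, -0, 62.55, -6.05], TCP at [0.156, 0.605, 0.215] pointing down, gripper open.
Joint ranges: [-177.58, 177.58], [-47.91, 125.51], [2.72, 160], [-65.01, 245.01], [3.68, 167.84], [-153.87, 153.87]. Speed limits (degrees/s): [127.2, 127.2, 159.86, 180, 180, 180].

### API

Orientations are given as [roll, pitch, yaw] about the fixed x, y, z axes, in that order (R = Rz(yaw) Ry(pitch) Rx(roll)).
In Python, from workcell import robot gives the robot as it stands. The module is installed in compiled form; this text tells all that it offers.
- The arm moves only by the tool send_rows, never from a script. Its argument "steps" is a list of rows, each a list of 7 numbers: the shift along the tool's x, y, z in mm, then the turn, a rotation vector about the tool's x, y, z in rad, then the closure, from -1 (fully open) to 1 (shut). In form: [[tx, ty, tz, rx, ry, rz, fingers], ...]. A call has 1 to 5 rows; each row shifts and turns the commanded pose from where the row before left it, along the tool's axes as they then stand; what a row does not reach is not made up. A row lasts 1/10 s, in which the tool goes at most 50 mm and 8.59 degrees, less where a joint would pass 70% of its speed; a pose out of reach is approached as far as the arm can. A call is refused whole if a number of a shift passes 50 or a number of a turn 0.15, either way. A call with a gripper value outside its range is refused whole. The fingers move at their own pace and stop on an object; "squeeze" is the grip in N (left out, the last holds). Time passes only in rows, so rows that do not move let the fingers close. It gives the time, the measured TCP pose, the force, the opening and the grip force at its end, in the units of the state.
- robot.read_state(): the state, without advancing time (a new reading comes with each control period).
- robot.read_camera(name): name is "side" or "top"; returns a dict with "frame" (400x640x3 uint8, red, green, blue), "intrinsics" (3x3 intrinsics, pixels), "position" and "orientation" of the camera in the world. Camera axes: x right, y up, looking along -z (the intrinsics and any distortion apply to the point x, -y, -z); pixel columns grow to the right and rows downward; lengths in m; the calibration is good to about 2 mm. A picture is of the moment at which its call begins. There is no depth.
- robot.job_done(): hands the job in; it is judged then, once.
Trained networks look in the newest picture that a camera, given by its name, has taken for a name from the list of things; names that differ only in an ending like _2 or _b are one class to them, and where a whole thing is asked for, a point or a joint stands for the part that bears it (a point fixed in the world has none). Each returns a list of dicts, best first, with "p" (0 to 1); they miss things now and then, are a little off and sometimes report something else, mostly with a low value. They report only what shows in the picture. A call takes as long as a camera call. They do not tell look-alikes from the thing itself.
- robot.find_in(camera, name): "at" ([x, y, z] in m, in world coordinates, good to about 4 mm: the middle of the surface that is visible of it).
- robot.masks_of(camera, name): "pixels" (400x640 bool, what is visible of it).
- robot.tip_of(camera, name): "at" ([x, y, z] in m, in world coordinates, good to about 4 mm: a listed point, or the origin of a listed thing).
The state is a dict: "time": time; "qpos": joint angles; "qd": joint speeds; "joint_efforts": joint torques, N m; "position": TCP position; "eef_rot": TCP orientation; "contact_force": force on the tool from outside, world axes, zero at the start; "wrist_torque": the same for the moment, N m; "width": opening from 0.0 (shut) to 1.0 (fully open); "grip_force": force on a finger pad.
Only numpy, scipy, OpenCV 4.12 (cv2) and the standard library are available. Lean on these libraries where they do the work, as an engineer would, in place of code of your own. Each camera call takes 0.05 s, during which the arm holds its last target. There are 200 camera calls.

## Working session

There is one attempt and no reset: what is moved stays moved. The work goes in short steps, Python scripts to look and compute and a tool call to move; the robot and the scene stay as the last step left them, time stands still between calls to the robot, and variables do not carry over. Pictures are saved under pics/ and viewed, at most 14 in all, crops included, and the job is handed in when it is done.

Besides the shell and the picture viewer there is one more tool, called as name(argument=value, ...) on one line, values as JSON. send_rows: Moves the arm, as the interface text tells. Its arguments: {"type":"object","properties":{"steps":{"type":"array"},"squeeze":{"type":"number"}},"required":["steps"]}

```bash
mkdir -p pics; cat > h.py <<'E'
from workcell import robot
import numpy as np, cv2
from scipy.spatial.transform import Rotation as R
def snap(n,fn):
    c=robot.read_camera(n); cv2.imwrite(fn,c["frame"][:,:,::-1]); return c
def pose(c):
    o=np.array(c["orientation"],float)
    Rm=o if o.shape==(3,3) else (R.from_euler('xyz',o,degrees=True).as_matrix())
    return Rm,np.array(c["position"])
def plane(c,uv,z):
    Rm,p=pose(c);K=np.array(c["intrinsics"])
    d=np.linalg.inv(K)@np.array([uv[0],uv[1],1.]); d=Rm@(d*[1,-1,-1])
    return p+d*(z-p[2])/d[2]
def proj(c,X):
    Rm,p=pose(c);q=(Rm.T@(np.array(X)-p))*[1,-1,-1];k=np.array(c["intrinsics"])@q
    return k[:2]/k[2]
E
python3 - <<'E'
from h import *
for n in ("side","top"):
    c=snap(n,f"pics/{n}0.png"); print(n,{k:v for k,v in c.items() if k!="frame"})
    for o in "trim_tool blue_lid pale_tile deep_tile tool_clip amber_jar pale_tub deep_tub brown_tub bisque_mug".split():
        print(o,[(np.round(d["at"],3).tolist(),round(d["p"],2),proj(c,d["at"]).round().tolist()) for d in robot.find_in(n,o)],[(np.round(d["at"],3).tolist(),round(d["p"],2)) for d in robot.tip_of(n,o)])
print(robot.read_state())
E
```

```text
side {'intrinsics': array([[366.9302951 ,   0.        , 319.53825183],
       [  0.        , 366.9302951 , 195.15811077],
       [  0.        ,   0.        ,   1.        ]]), 'position': array([ 0.19012254, -0.66170062,  0.49053957]), 'orientation': array([ 61.63068172,  -1.33239148, -23.07941872])}
trim_tool [([0.482, 0.249, 0.054], 0.52, [285.0, 171.0])] [([0.488, 0.246, 0.048], 0.55)]
blue_lid [([0.329, 0.073, 0.014], 0.72, [247.0, 224.0]), ([0.332, 0.322, 0.015], 0.68, [228.0, 180.0]), ([0.341, 0.217, 0.016], 0.51, [239.0, 195.0])] [([0.344, 0.229, -0.001], 0.82), ([0.333, 0.339, -0.001], 0.77), ([0.491, 0.248, 0.019], 0.7), ([0.334, 0.082, -0.001], 0.6), ([0.489, 0.25, 0.032], 0.54)]
pale_tile [([0.484, 0.219, 0.033], 0.64, [289.0, 181.0]), ([0.478, 0.235, 0.05], 0.37, [285.0, 174.0])] [([0.494, 0.252, 0.028], 0.6), ([0.464, -0.002, 0.018], 0.3)]
deep_tile [([0.476, 0.209, 0.026], 0.74, [288.0, 185.0])] [([0.495, 0.251, 0.016], 0.47)]
tool_clip [] [([0.487, 0.248, 0.05], 0.58), ([0.472, -0.225, 0.015], 0.57), ([0.649, -0.09, 0.021], 0.54), ([0.467, -0.001, 0.02], 0.22)]
amber_ja
[... 2153 characters left out ...]
-0.0, 0.022], 0.66)]
{'time': 2.1, 'qpos': array([ 6.95230826e+01,  2.81261081e+01,  8.93187588e+01,  1.19400401e-03,
        6.25490328e+01, -6.04922237e+00]), 'qd': array([-0.01363578, -0.02767027, -0.09865109, -0.0032496 , -0.02605648,
        0.08434527]), 'joint_efforts': array([-4.87026841e-05, -6.12455678e+01, -2.58431268e+01,  6.93268818e-02,
        4.45397431e-02, -1.23432469e-05]), 'position': array([0.1556905 , 0.60531671, 0.21466296]), 'eef_rot': array([ 1.79993822e+02, -4.10849154e-04,  1.65571755e+02]), 'contact_force': array([-0.20245131,  0.36480417,  0.1392336 ]), 'wrist_torque': array([ 0.046929  ,  0.03857982, -0.01807436]), 'grip_force': 0.0, 'width': 1.0003750008918202}
```

View pics/top0.png

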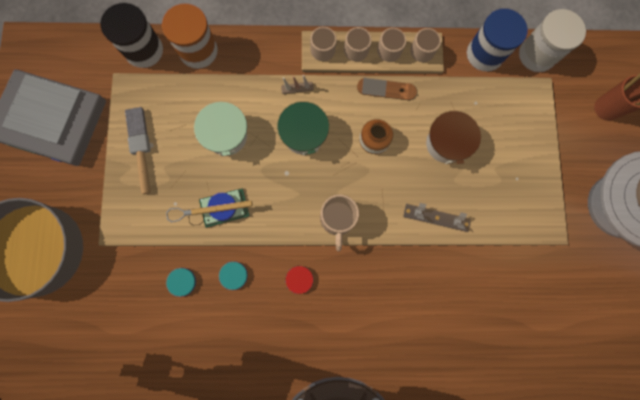

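```bash
python3 - <<'E'
import cv2,numpy as np
t=cv2.imread("pics/top0.png");s=cv2.imread("pics/side0.png")
a=cv2.resize(t[150:250,180:280],(400,400),interpolation=2);b=cv2.resize(s[130:210,235:335],(400,320),interpolation=2)
c=cv2.resize(t[165:265,390:490],(400,400),interpolation=2);d=cv2.resize(t[240:315,160:330],(400,176),interpolation=2)
o=np.zeros((600,800,3),np.uint8)
o[:400,:400]=a;o[:320,400:]=b;o[400:576,:400]=d;o[324:600,400:]=c[60:336];cv2.imwrite("pics/crop0.png",o)
E
```

```text
(no output)
```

View pics/side0.png

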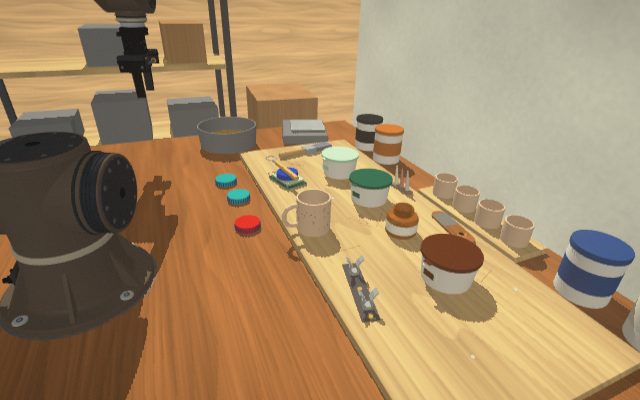

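View pics/crop0.png

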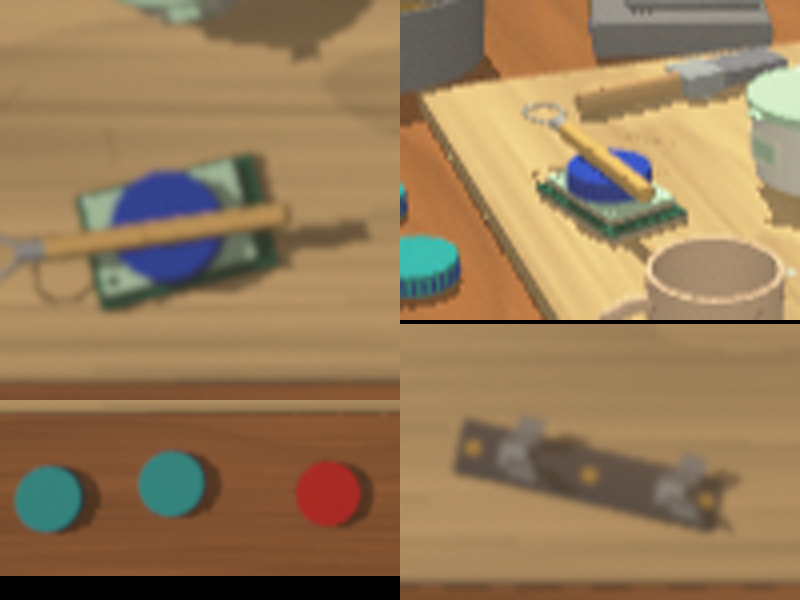

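The top view shows four lid-shaped things: blue (220,205) on the tile pile, teal (180,282), teal (233,276) and red (300,280). The blue lid under the tool is the one meant; the enlarged crop confirms its colour and place. The clip is at (438,216), the pale green tub at (221,127), the deep green tub at (303,127), the brown tub at (453,136), the amber jar at (377,135) and the mug at (339,215).

```bash
cat >> h.py <<'E'
def tri(ca,ua,cb,ub):
    A=[];b=[]
    M=np.zeros((3,3));v=np.zeros(3);D=[]
    for c,u in((ca,ua),(cb,ub)):
        p=pose(c)[1];d=plane(c,u,0)-p;d/=np.linalg.norm(d);P=np.eye(3)-np.outer(d,d);M+=P;v+=P@p;D.append((p,P))
    X=np.linalg.solve(M,v);return X,[round(1000*np.linalg.norm(P@(X-p)),1) for p,P in D]
def blob(c,f,near,r):
    h=cv2.cvtColor(c["frame"],cv2.COLOR_RGB2HSV).astype(int);m=f(h)
    yy,xx=np.mgrid[:400,:640];m&=np.hypot(xx-near[0],yy-near[1])<r
    n,l,s,ce=cv2.connectedComponentsWithStats(m.astype(np.uint8));k=1+np.argmax(s[1:,4]);return l==k
def rect_w(c,m,z):
    # mask -> min-area rectangle on the plane z
    cs=max(cv2.findContours(m.astype(np.uint8),0,1)[0],key=len)[:,0]
    w=np.array([plane(c,u,z)[:2] for u in cs],np.float32)*1000
    b=cv2.boxPoints(cv2.minAreaRect(w));e=[b[1]-b[0],b[2]-b[1]];e.sort(key=np.linalg.norm)
    L=e[1];return (b.mean(0).round(1).tolist(),[round(float(np.linalg.norm(x)),1) for x in e],round(float(np.degrees(np.arctan2(L[1],L[0]))%180),1))
E
python3 - <<'E'
from h import *
T=robot.read_camera("top");mT={}
names="trim_tool blue_lid pale_tile deep_tile tool_clip amber_jar pale_tub deep_tub bisque_mug".split()
MT={o:robot.masks_of("top",o) for o in names}
S=robot.read_camera("side")
MS={o:robot.masks_of("side",o) for o in names}
for o in names:
  for k,M in(("top",MT),("side",MS)):
    print(o,k,[(round(d["p"],2),int(d["pixels"].sum()),np.argwhere(d["pixels"]).mean(0)[::-1].round(1).tolist()) for d in M[o]])
import pickle;pickle.dump((T,S,MT,MS),open("m.pkl","wb"))
H=lambda c,u:cv2.cvtColor(c["frame"],cv2.COLOR_RGB2HSV)[u[1],u[0]].tolist()
for n,c,us in(("T",T,[(221,125),(303,127),(225,198),(240,204),(198,212),(236,192),(246,195),(413,210),(440,219)]),("S",S,[(341,155),(371,179),(287,172),(290,168)])):
    for u in us: print(n,u,H(c,u))
E
```

```text
trim_tool top [(0.89, 443, [218.0, 207.6])]
trim_tool side [(0.67, 952, [339.3, 161.7]), (0.6, 189, [285.1, 169.6]), (0.57, 127, [289.3, 181.2])]
blue_lid top [(0.93, 606, [299.0, 278.9]), (0.86, 459, [221.7, 205.7]), (0.81, 638, [233.2, 274.8]), (0.72, 700, [180.8, 281.7])]
blue_lid side [(0.78, 383, [247.2, 223.7]), (0.65, 291, [238.2, 196.5]), (0.59, 238, [225.2, 180.3]), (0.56, 147, [285.2, 174.4])]
pale_tile top [(0.8, 338, [222.9, 206.5])]
pale_tile side [(0.46, 136, [287.6, 180.5]), (0.18, 1660, [310.4, 212.8])]
deep_tile top [(0.64, 200, [233.4, 210.4])]
deep_tile side [(0.71, 137, [287.3, 184.3]), (0.28, 3023, [449.3, 262.8])]
tool_clip top [(0.74, 1018, [437.7, 216.9])]
tool_clip side [(0.56, 1097, [361.2, 292.5])]
amber_jar top [(0.85, 948, [375.5, 135.8]), (0.63, 2198, [221.3, 127.9])]
amber_jar side [(0.74, 1036, [401.3, 221.6])]
pale_tub top [(0.85, 2269, [221.0, 127.6])]
pale_tub side [(0.91, 969, [338.9, 161.8])]
deep_tub top [(0.77, 2125, [302.9, 126.8])]
deep_tub side [(0.68, 1380, [369.9, 186.8])]
bisque_mug top [(0.71, 1298, [339.2, 215.9])]
bisque_mug side [(0.76, 1709, [310.2, 212.8])]
T (221, 125) [50, 45, 176]
T (303, 127) [71, 105, 80]
T (225, 198) [115, 161, 141]
T (240, 204) [18, 138, 181]
T (198, 212) [17, 136, 165]
T (236, 192) [49, 45, 177]
T (246, 195) [17, 109, 112]
T (413, 210) [15, 64, 95]
T (440, 219) [13, 75, 98]
S (341, 155) [49, 37, 237]
S (371, 179) [72, 117, 116]
S (287, 172) [19, 137, 154]
S (290, 168) [114, 176, 200]
```

```bash
python3 - <<'E'
from h import *
import pickle;T,S,MT,MS=pickle.load(open("m.pkl","rb"))
fp=lambda h:(h[...,0]>36)&(h[...,0]<62)&(h[...,1]<75)&(h[...,2]>130)
fd=lambda h:(h[...,0]>62)&(h[...,0]<85)&(h[...,1]>80)&(h[...,2]<150)
fb=lambda h:(h[...,0]>100)&(h[...,0]<130)&(h[...,1]>90)
def cen(m): 
    return np.array(cv2.fitEllipse(max(cv2.findContours(m.astype(np.uint8),0,1)[0],key=len))[0])
for n,f,a,b in(("pale",fp,(221,125),(341,154)),("deep",fd,(303,127),(371,179))):
    m=blob(T,f,a,32);s=blob(S,f,b,26);print(n,m.sum(),s.sum(),tri(T,cen(m),S,cen(s)),plane(T,cen(m),.083),plane(S,cen(s),.083),rect_w(T,m,.083))
# union of coloured pixels in the pile
def allp(c,f,near,r):
    h=cv2.cvtColor(c["frame"],cv2.COLOR_RGB2HSV).astype(int);yy,xx=np.mgrid[:400,:640];return f(h)&(np.hypot(xx-near[0],yy-near[1])<r)
def hull(c,m,z):
    w=np.array([plane(c,u[::-1],z)[:2] for u in np.argwhere(m)],np.float32)*1000
    (cx,cy),wh,a=cv2.minAreaRect(w);return [round(x,1) for x in(cx,cy,*wh,a)]
fd2=lambda h:(h[...,0]>45)&(h[...,0]<95)&(h[...,1]>60)&(h[...,2]<140)
mb=allp(T,fb,(222,206),25);print("lid top",mb.sum(),hull(T,mb,.05),cv2.minEnclosingCircle(np.array([plane(T,u[::-1],.05)[:2]*1000 for u in np.argwhere(mb)],np.float32)))
mp=allp(T,lambda h:fp(h),(222,206),30);print("pale",mp.sum(),hull(T,mp,.034),MT["pale_tile"][0]["pixels"].sum(),hull(T,MT["pale_tile"][0]["pixels"],.034))
md=allp(T,fd2,(222,206),30);print("deep",md.sum(),hull(T,md,.026),hull(T,MT["deep_tile"][0]["pixels"]|mp|MT["pale_tile"][0]["pixels"],.026))
print("clip",rect_w(T,MT["tool_clip"][0]["pixels"],.021))
# handle centre line: pixels of tool mask right of col 190
q=np.argwhere(MT["trim_tool"][0]["pixels"])[:,::-1];q=q[(q[:,0]>193)]
w=np.array([plane(T,u,.060)[:2] for u in q],np.float32)*1000;print("handle",[round(x,1) for r in (cv2.minAreaRect(w)) for x in np.ravel(r)],cv2.fitLine(w,cv2.DIST_HUBER,0,.01,.01).ravel(),q.min(0),q.max(0))
# overlay
I=T["frame"][:,:,::-1].copy()
for m,col in((mp,(0,255,255)),(md,(255,0,255)),(mb,(255,255,255)),(MT["tool_clip"][0]["pixels"],(0,255,0)),(MT["trim_tool"][0]["pixels"]&~mb,(0,0,255)),(blob(T,fp,(221,125),32),(0,0,0)),(blob(T,fd,(303,127),32),(0,0,0))): I[m]=(I[m]*.5+np.array(col)*.5)
a=cv2.resize(I[90:250,160:330],(400,376),interpolation=0);b=cv2.resize(I[90:250,330:500],(400,376),interpolation=0);cv2.imwrite("pics/ov.png",np.hstack([a,b]))
E
```

```text
pale 2026 497 (array([0.65484437, 0.25095042, 0.0786392 ]), [np.float64(1.6), np.float64(1.6)]) [0.65491567 0.24947291 0.083     ] [0.64803287 0.24099889 0.083     ] ([656.9000244140625, 249.6999969482422], [108.0, 108.3], 139.4)
deep 1759 619 (array([0.65894474, 0.07425002, 0.08085958]), [np.float64(1.9), np.float64(1.9)]) [0.66005037 0.07348574 0.083     ] [0.65417888 0.0700918  0.083     ] ([660.2999877929688, 73.0], [100.9, 103.0], 90.5)
lid top 385 [488.6, 248.9, 58.9, 54.1, 6.9] ((488.8258361816406, 249.007080078125), 30.216716766357422)
pale 171 [491.7, 251.1, 56.1, 83.9, 15.1] 338 [491.8, 249.4, 58.8, 85.8, 15.1]
deep 87 [489.7, 247.7, 60.6, 96.6, 15.1] [491.5, 245.5, 65.5, 98.0, 15.4]
clip ([473.3999938964844, -227.60000610351562], [42.3, 150.9], 76.6)
handle [np.float64(486.2), np.float64(242.0), np.float64(15.8), np.float64(123.7), np.float64(8.4)] [ 1.5109241e-01 -9.8851967e-01  4.8660104e+02  2.4277905e+02] [194 200] [252 213]
```

View pics/ov.png

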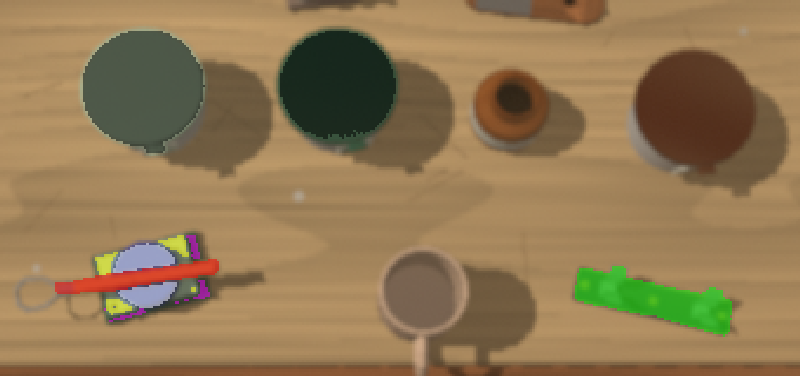

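```bash
cat > ov.py <<'E'
from h import *
def draw(c,box,k,shapes):
    x,y,w,hh=box;I=cv2.resize(c["frame"][y:y+hh,x:x+w,::-1],None,fx=k,fy=k,interpolation=cv2.INTER_CUBIC)
    for P,col in shapes:
        q=np.array([(proj(c,p)+.5-[x,y])*k for p in P]);cv2.polylines(I,[q.round().astype(np.int32)],True,col,1)
    return I
def rc(x,y,z,L,W,yaw):
    a=np.radians(yaw);u=np.array([np.cos(a),np.sin(a)]);v=np.array([-u[1],u[0]])
    return [np.r_[np.array([x,y])+s*L/2*u+t*W/2*v,z] for s,t in((1,1),(1,-1),(-1,-1),(-1,1))]
def ci(x,y,z,r): return [(x+r*np.cos(t),y+r*np.sin(t),z) for t in np.linspace(0,6.28,40)]
E
python3 - <<'E'
from ov import *
import pickle;T,S,MT,MS=pickle.load(open("m.pkl","rb"))
r,g,m,y=(0,0,255),(0,255,0),(255,0,255),(0,255,255)
clip=[(rc(.4695,-.2255,.021,.15,.032,76.6),r)]
jar=[(ci(.6495,-.09,.084,.0235),g),(ci(.6495,-.09,.068,.036),r),(ci(.6495,-.09,.018,.036),m)]
pile=[(rc(.486,.245,.062,.13,.012,98.6),r),(ci(.489,.249,.05,.03),g),(rc(.4915,.2505,.034,.084,.056,105.1),y),(rc(.491,.2485,.026,.1,.066,105.2),m)]
A=np.hstack([draw(T,(390,180,100,70),4,clip),draw(T,(330,100,100,70),4,jar)])
B=np.hstack([draw(T,(180,175,100,70),4,pile),draw(S,(235,140,100,70),4,pile)])
cv2.imwrite("pics/ov2.png",np.vstack([A,B]))
E
```

```text
(no output)
```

View pics/ov2.png

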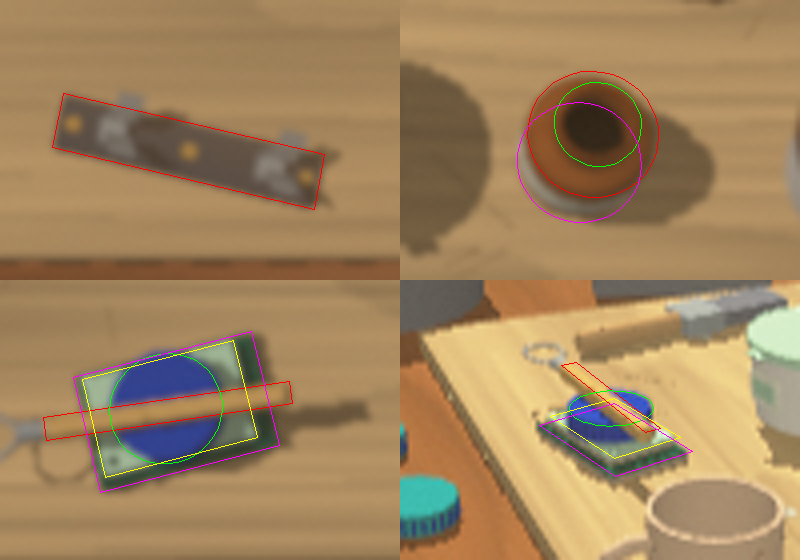

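The projected outlines fit. In the top crops the clip strip, jar and pile all line up; the side view is off by about 1–2 px. Moving to the tool now.

```bash
cat > plan.py <<'E'
import sys; from h import *
# usage: plan.py x y z yaw rows finger
x,y,z,yw,n,f=map(float,sys.argv[1:]);n=int(n)
s=robot.read_state();p=np.array(s["position"]);r,pi,y0=s["eef_rot"];print("from",p.round(4),np.round(s["eef_rot"],2),"F",np.round(s["contact_force"],1),"w",round(s["width"],3),"t",round(s["time"],1))
d=(yw-y0+90)%180-90;dp=np.array([x,y,z])-p
Rc=R.from_euler('xyz',[180,0,y0],degrees=True)
rows=[];c=p.copy()
for i in range(n):
    t=p+dp*(i+1)/n; sh=np.round(Rc.inv().apply(t-c)*1000,0 if n>1 else 1); rz=round(np.radians(-d/n),3)
    c=c+Rc.apply(sh/1000);Rc=Rc*R.from_rotvec([0,0,rz]);rows.append([*sh.tolist(),0,0,rz,f])
for i in range(0,n,5):print(str(rows[i:i+5]).replace(".0,",","))
E
python3 plan.py .486 .245 .13 98.6 14 0
```

```text
from [0.1557 0.6053 0.2147] [180.    -0.   165.57] F [ 0.3 -0.2  0. ] w 1.0 t 3.1
[[-29, -19, 6, 0, 0, np.float64(0.083), 0.0], [-31, -17, 6, 0, 0, np.float64(0.083), 0.0], [-32, -14, 6, 0, 0, np.float64(0.083), 0.0], [-33, -11, 6, 0, 0, np.float64(0.083), 0.0], [-34, -8, 6, 0, 0, np.float64(0.083), 0.0]]
[[-34, -6, 6, 0, 0, np.float64(0.083), 0.0], [-35, -3, 6, 0, 0, np.float64(0.083), 0.0], [-35, 1, 6, 0, 0, np.float64(0.083), 0.0], [-35, 3, 6, 0, 0, np.float64(0.083), 0.0], [-34, 5, 6, 0, 0, np.float64(0.083), 0.0]]
[[-34, 9, 7, 0, 0, np.float64(0.083), 0.0], [-33, 12, 6, 0, 0, np.float64(0.083), 0.0], [-32, 14, 6, 0, 0, np.float64(0.083), 0.0], [-31, 17, 6, 0, 0, np.float64(0.083), 0.0]]
```

send_rows(steps=[[-29, -19, 6, 0, 0, 0.083, 0], [-31, -17, 6, 0, 0, 0.083, 0], [-32, -14, 6, 0, 0, 0.083, 0], [-33, -11, 6, 0, 0, 0.083, 0], [-34, -8, 6, 0, 0, 0.083, 0]])

```text
time: 3.6
position: [0.2747, 0.4757, 0.1845]
eef_rot: [180.0, -0.0, 141.6]
contact_force: [0.1, 0.8, 0.4]
width: 0.64
grip_force: 0.0
```

send_rows(steps=[[-34, -6, 6, 0, 0, 0.083, 0], [-35, -3, 6, 0, 0, 0.083, 0], [-35, 1, 6, 0, 0, 0.083, 0], [-35, 3, 6, 0, 0, 0.083, 0], [-34, 5, 6, 0, 0, 0.083, 0]])

```text
time: 4.1
position: [0.3921, 0.3468, 0.1546]
eef_rot: [180.0, -0.0, 117.8]
contact_force: [-0.1, 0.9, 0.6]
width: 0.499
grip_force: 0.0
```

send_rows(steps=[[-34, 9, 7, 0, 0, 0.083, 0], [-33, 12, 6, 0, 0, 0.083, 0], [-32, 14, 6, 0, 0, 0.083, 0], [-31, 17, 6, 0, 0, 0.083, 0], [0, 0, 0, 0, 0, 0, 0]])

```text
time: 4.6
position: [0.4886, 0.242, 0.1289]
eef_rot: [180.0, 0.0, 98.6]
contact_force: [-0.5, 0.8, 0.3]
width: 0.498
grip_force: 0.0
```

```bash
sed -i 's/rz=round(np.radians(-d\/n),3)/rz=round(float(np.radians(-d\/n)),3)/' plan.py; python3 plan.py .486 .245 .0525 98.6 4 0
```

```text
from [0.4886 0.242  0.1289] [1.800e+02 2.000e-02 9.865e+01] F [-0.5  0.8  0.3] w 0.498 t 4.6
[[1, -1, 19, 0, 0, 0, 0.0], [1, -0, 19, 0, 0, 0, 0.0], [0, -1, 19, 0, 0, 0, 0.0], [1, -0, 19, 0, 0, 0, 0.0]]
```

send_rows(steps=[[2, -2, 25, 0, 0, 0, 0], [1, 0, 25, 0, 0, 0, 0], [0, 0, 17, 0, 0, 0, 0], [0, 0, 9, 0, 0, 0, 0], [0, 0, 0, 0, 0, 0, 0]])

```text
time: 5.1
position: [0.4834, 0.2474, 0.0529]
eef_rot: [-179.9, 0.0, 99.0]
contact_force: [-1.1, -0.2, 0.3]
width: 0.5
grip_force: 0.0
```

```bash
python3 - <<'E'
from ov import *
s=robot.read_state();print(s["position"],s["contact_force"])
T=robot.read_camera("top");S=robot.read_camera("side")
A=draw(T,(170,165,100,80),5,[]);B=draw(S,(240,100,60,96),5,[])[:400,:300];cv2.imwrite("pics/g1.png",np.hstack([A,B[:400]]))
E
```

```text
[0.48341439 0.24742171 0.05290117] [-1.11710891 -0.15821252  0.32659927]
```

View pics/g1.png

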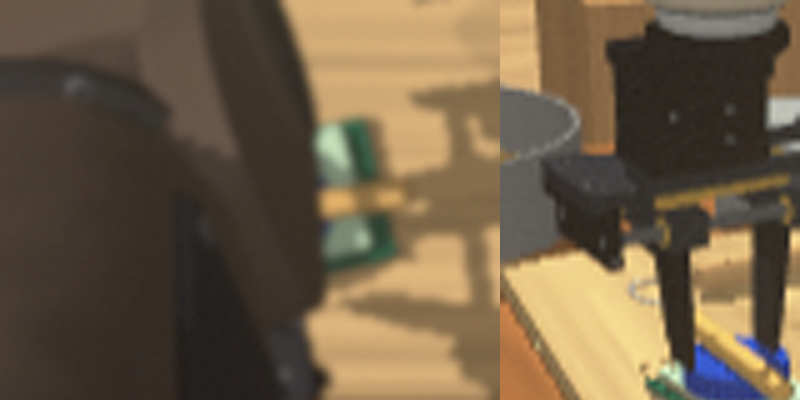

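The picture shows the fingers straddling the bamboo handle over the blue lid. I correct by 2 mm and close.

send_rows(steps=[[-2, 2, 0, 0, 0, 0, 0], [0, 0, 0, 0, 0, 0, 0], [0, 0, 0, 0, 0, 0, 0.6], [0, 0, 0, 0, 0, 0, 1], [0, 0, 0, 0, 0, 0, 1]], squeeze=30)

```text
time: 5.7
position: [0.4863, 0.2456, 0.0538]
eef_rot: [180.0, -0.0, 99.0]
contact_force: [1.0, -0.5, 0.8]
width: 0.305
grip_force: 0.0
```

send_rows(steps=[[0, 0, 0, 0, 0, 0, 1], [0, 0, 0, 0, 0, 0, 1], [0, 0, 0, 0, 0, 0, 1], [0, 0, -10, 0, 0, 0, 1], [0, 0, -20, 0, 0, 0, 1]])

```text
time: 6.2
position: [0.4856, 0.2453, 0.0834]
eef_rot: [-179.9, 0.0, 99.0]
contact_force: [0.4, -0.0, -0.4]
width: 0.119
grip_force: 30.0
```

send_rows(steps=[[0, 0, -35, 0, 0, 0, 1], [0, 0, -35, 0, 0, 0, 1], [0, 0, -20, 0, 0, 0, 1], [0, 0, 0, 0, 0, 0, 1], [0, 0, 0, 0, 0, 0, 1]])

```text
time: 6.7
position: [0.486, 0.2455, 0.1738]
eef_rot: [180.0, -0.0, 99.0]
contact_force: [-0.4, 0.2, -1.2]
width: 0.119
grip_force: 30.0
```

```bash
python3 plan.py .4695 -.2255 .15 76.6 14 1
```

```text
from [0.486  0.2455 0.1738] [ 1.7997e+02 -1.0000e-02  9.9000e+01] F [-0.4  0.2 -1.2] w 0.119 t 6.7
[[-33, -6, 2, 0, 0, 0.028, 1.0], [-33, -6, 1, 0, 0, 0.028, 1.0], [-34, -4, 2, 0, 0, 0.028, 1.0], [-33, -4, 2, 0, 0, 0.028, 1.0], [-34, -3, 1, 0, 0, 0.028, 1.0]]
[[-33, -2, 2, 0, 0, 0.028, 1.0], [-34, -0, 2, 0, 0, 0.028, 1.0], [-34, -0, 2, 0, 0, 0.028, 1.0], [-33, 1, 1, 0, 0, 0.028, 1.0], [-34, 2, 2, 0, 0, 0.028, 1.0]]
[[-33, 3, 2, 0, 0, 0.028, 1.0], [-34, 4, 1, 0, 0, 0.028, 1.0], [-33, 5, 2, 0, 0, 0.028, 1.0], [-33, 5, 2, 0, 0, 0.028, 1.0]]
```

send_rows(steps=[[-33, -6, 2, 0, 0, 0.028, 1], [-33, -6, 1, 0, 0, 0.028, 1], [-34, -4, 2, 0, 0, 0.028, 1], [-33, -4, 2, 0, 0, 0.028, 1], [-34, -3, 1, 0, 0, 0.028, 1]])

```text
time: 7.2
position: [0.4792, 0.0758, 0.1642]
eef_rot: [-179.9, -0.0, 90.9]
contact_force: [0.0, 0.1, 0.1]
width: 0.115
grip_force: 30.0
```

send_rows(steps=[[-33, -2, 2, 0, 0, 0.028, 1], [-34, 0, 2, 0, 0, 0.028, 1], [-34, 0, 2, 0, 0, 0.028, 1], [-33, 1, 1, 0, 0, 0.028, 1], [-34, 2, 2, 0, 0, 0.028, 1]])

```text
time: 7.7
position: [0.4738, -0.0921, 0.1554]
eef_rot: [-179.9, -0.0, 82.9]
contact_force: [0.9, 0.2, -0.5]
width: 0.12
grip_force: 30.0
```

send_rows(steps=[[-33, 3, 2, 0, 0, 0.028, 1], [-34, 4, 1, 0, 0, 0.028, 1], [-33, 5, 2, 0, 0, 0.028, 1], [-33, 5, 2, 0, 0, 0.028, 1], [0, 0, 0, 0, 0, 0, 1]])

```text
time: 8.2
position: [0.4688, -0.2279, 0.1479]
eef_rot: [-179.9, -0.0, 76.3]
contact_force: [-0.1, 0.3, -1.1]
width: 0.114
grip_force: 30.0
```

send_rows(steps=[[0, 0, 0, 0, 0, 0, 1], [0, 0, 0, 0, 0, 0, 1], [0, 0, 0, 0, 0, 0, 1]])

```text
time: 8.5
position: [0.4695, -0.224, 0.1494]
eef_rot: [-180.0, -0.0, 76.6]
contact_force: [0.5, -0.0, -0.4]
width: 0.123
grip_force: 30.0
```

```bash
python3 plan.py .4695 -.2255 .075 76.6 4 1; python3 - <<'E'
from ov import *
T=robot.read_camera("top");S=robot.read_camera("side")
r=(0,0,255);clip=[(rc(.4695,-.2255,.021,.15,.032,76.6),r)]
A=draw(T,(370,150,120,100),3.3,clip);B=draw(S,(290,180,120,150),3.3,clip)
o=np.zeros((500,800,3),np.uint8);o[:A.shape[0],:A.shape[1]]=A;o[:B.shape[0],400:400+B.shape[1]]=B[:500,:400];cv2.imwrite("pics/g2.png",o)
E
```

```text
from [ 0.4695 -0.224   0.1494] [-1.7996e+02 -2.0000e-02  7.6610e+01] F [ 0.5 -0.  -0.4] w 0.123 t 8.5
[[-0, 0, 19, 0, 0, 0, 1.0], [-1, 0, 18, 0, 0, 0, 1.0], [-0, 0, 19, 0, 0, 0, 1.0], [-0, 0, 18, 0, 0, 0, 1.0]]
```

View pics/g2.png

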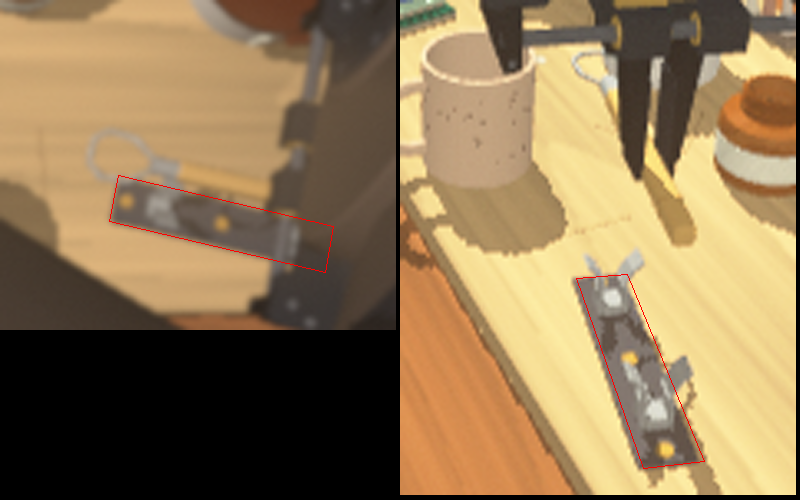

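The handle hangs level over the clip and parallel to it, loop towards the mug but clear of it. Pressing down.

send_rows(steps=[[-1, 0, 25, 0, 0, 0, 1], [0, 0, 25, 0, 0, 0, 1], [0, 0, 20, 0, 0, 0, 1], [0, 0, 10, 0, 0, 0, 1], [0, 0, 0, 0, 0, 0, 1]], squeeze=50)

```text
time: 9.1
position: [0.469, -0.2255, 0.0688]
eef_rot: [-179.9, -0.0, 76.6]
contact_force: [-0.5, -0.4, -0.4]
width: 0.113
grip_force: 50.0
```

send_rows(steps=[[0, 0, 4, 0, 0, 0, 1], [0, 0, 4, 0, 0, 0, 1], [0, 0, 4, 0, 0, 0, 1], [0, 0, 4, 0, 0, 0, 1], [0, 0, 4, 0, 0, 0, 1]])

```text
time: 9.6
position: [0.4693, -0.226, 0.0494]
eef_rot: [180.0, -0.0, 76.5]
contact_force: [-0.3, 0.1, -0.4]
width: 0.115
grip_force: 50.0
```

send_rows(steps=[[0, 0, 4, 0, 0, 0, 1], [0, 0, 3, 0, 0, 0, 1], [0, 0, 3, 0, 0, 0, 1], [0, 0, 2, 0, 0, 0, 1], [0, 0, 2, 0, 0, 0, 1]])

```text
time: 10.1
position: [0.4699, -0.2264, 0.0362]
eef_rot: [179.9, 0.0, 76.5]
contact_force: [-0.6, -0.3, 11.2]
width: 0.115
grip_force: 50.1
```

send_rows(steps=[[0, 0, 1, 0, 0, 0, 1], [0, 0, 0, 0, 0, 0, 1]])

```text
time: 10.3
position: [0.4696, -0.2263, 0.0347]
eef_rot: [179.9, 0.0, 76.5]
contact_force: [0.2, -1.0, 1.2]
width: 0.118
grip_force: 50.1
```

send_rows(steps=[[0, 0, 2, 0, 0, 0, 1], [0, 0, 1, 0, 0, 0, 1], [0, 0, 0, 0, 0, 0, 1]])

```text
time: 10.6
position: [0.4696, -0.2262, 0.0316]
eef_rot: [180.0, 0.0, 76.5]
contact_force: [2.1, -0.1, 2.3]
width: 0.113
grip_force: 50.1
```

send_rows(steps=[[0, 0, 1, 0, 0, 0, 1], [0, 0, 1, 0, 0, 0, 1], [0, 0, 0, 0, 0, 0, 1]])

```text
time: 10.9
position: [0.4697, -0.2262, 0.0315]
eef_rot: [179.9, 0.0, 76.5]
contact_force: [-4.7, 3.5, 30.9]
width: 0.116
grip_force: 50.3
```

Force rises at z 0.0315, so the handle is seated. Release, rise, and look.

send_rows(steps=[[0, 0, -2, 0, 0, 0, 0.3], [0, 0, 0, 0, 0, 0, 0.3], [0, 0, 0, 0, 0, 0, 0.0], [0, 0, 0, 0, 0, 0, -0.3], [0, 0, -15, 0, 0, 0, -0.6]])

```text
time: 11.4
position: [0.4684, -0.2255, 0.0452]
eef_rot: [-179.8, -0.1, 76.5]
contact_force: [-0.2, 0.1, -0.7]
width: 0.478
grip_force: 0.0
```

send_rows(steps=[[0, 0, -35, 0, 0, 0, -0.6], [0, 0, -45, 0, 0, 0, -0.6], [30, 0, -30, 0, 0, 0, -0.6], [40, 0, 0, 0, 0, 0, -0.6], [40, 0, 0, 0, 0, 0, -0.6]])

```text
time: 11.9
position: [0.4952, -0.1182, 0.1574]
eef_rot: [179.9, 0.0, 76.5]
contact_force: [1.1, 0.6, 0.3]
width: 0.799
grip_force: 0.0
```

```bash
python3 plan.py .489 .249 .13 105 9 -0.6; python3 - <<'E'
from ov import *
S=robot.read_camera("side");T=robot.read_camera("top")
t=[(rc(.4695,-.2255,.040,.13,.012,76.6),(0,0,255))]
B=draw(S,(290,220,130,120),3,t);A=draw(T,(380,160,120,100),3.3,t)
o=np.zeros((400,800,3),np.uint8);o[:A.shape[0],:A.shape[1]]=A;o[:B.shape[0],400:400+B.shape[1]]=B;cv2.imwrite("pics/g3.png",o)
E
```

```text
from [ 0.4952 -0.1182  0.1574] [1.799e+02 1.000e-02 7.646e+01] F [1.1 0.6 0.3] w 0.799 t 11.9
[[40, -10, 3, 0, 0, -0.055, -0.6], [40, -8, 3, 0, 0, -0.055, -0.6], [40, -6, 3, 0, 0, -0.055, -0.6], [41, -4, 3, 0, 0, -0.055, -0.6], [40, -1, 3, 0, 0, -0.055, -0.6]]
[[41, 1, 3, 0, 0, -0.055, -0.6], [41, 3, 3, 0, 0, -0.055, -0.6], [40, 5, 3, 0, 0, -0.055, -0.6], [40, 8, 3, 0, 0, -0.055, -0.6]]
```

View pics/g3.png

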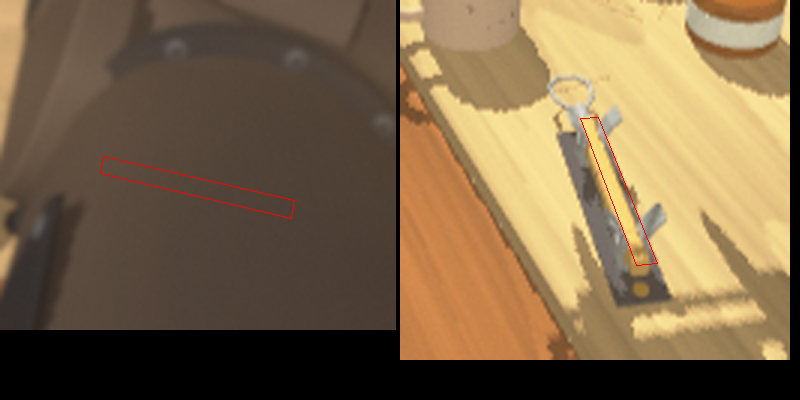

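The handle lies between both jaws along the strip, loop at (572,92) in the crop. Next I remeasure the lid with the tool gone.

```bash
python3 - <<'E'
from ov import *
T=robot.read_camera("top");S=robot.read_camera("side")
fb=lambda h:(h[...,0]>100)&(h[...,0]<130)&(h[...,1]>90)
fp=lambda h:(h[...,0]>36)&(h[...,0]<62)&(h[...,1]<75)&(h[...,2]>130)
m=blob(T,fb,(222,206),25);w=np.array([plane(T,u[::-1],.05)[:2]*1000 for u in np.argwhere(m)],np.float32);print(m.sum(),cv2.minEnclosingCircle(w),w.mean(0))
print([ (np.round(d["at"],3),round(d["p"],2)) for n in("top","side") for d in robot.tip_of(n,"blue_lid") if d["at"][0]>.42])
E
python3 plan.py .489 .249 .13 105 9 -0.6
```

```text
593 ((488.9508056640625, 248.8407440185547), 30.251731872558594) [488.94318 247.82259]
[(array([0.491, 0.249, 0.032]), 0.94), (array([0.492, 0.252, 0.022]), 0.45), (array([0.489, 0.252, 0.037]), 0.8)]
from [ 0.4947 -0.1196  0.1563] [-179.97   -0.     76.52] F [ 0.4 -0.   0.3] w 0.801 t 12.2
[[40, -10, 3, 0, 0, -0.055, -0.6], [40, -8, 3, 0, 0, -0.055, -0.6], [40, -6, 3, 0, 0, -0.055, -0.6], [41, -3, 3, 0, 0, -0.055, -0.6], [41, -2, 3, 0, 0, -0.055, -0.6]]
[[41, 1, 3, 0, 0, -0.055, -0.6], [41, 4, 2, 0, 0, -0.055, -0.6], [41, 5, 3, 0, 0, -0.055, -0.6], [40, 8, 3, 0, 0, -0.055, -0.6]]
```

send_rows(steps=[[40, -10, 3, 0, 0, -0.055, -0.7], [40, -8, 3, 0, 0, -0.055, -0.7], [40, -6, 3, 0, 0, -0.055, -0.7], [41, -3, 3, 0, 0, -0.055, -0.7], [41, -2, 3, 0, 0, -0.055, -0.7]])

```text
time: 12.7
position: [0.4915, 0.0859, 0.1414]
eef_rot: [180.0, -0.0, 92.3]
contact_force: [0.6, -0.1, 0.3]
width: 0.849
grip_force: 0.0
```

send_rows(steps=[[41, 1, 3, 0, 0, -0.055, -0.7], [41, 4, 2, 0, 0, -0.055, -0.7], [41, 5, 3, 0, 0, -0.055, -0.7], [40, 8, 3, 0, 0, -0.055, -0.7], [0, 0, 25, 0, 0, 0, -0.7]])

```text
time: 13.2
position: [0.4909, 0.253, 0.1069]
eef_rot: [179.7, -0.1, 105.1]
contact_force: [-0.2, -0.2, -0.5]
width: 0.851
grip_force: 0.0
```

send_rows(steps=[[0, 0, 25, 0, 0, 0, -0.7], [0, 0, 15, 0, 0, 0, -0.7], [0, 0, 0, 0, 0, 0, -0.7], [0, 0, 0, 0, 0, 0, -0.7]])

```text
time: 13.6
position: [0.4898, 0.2491, 0.0657]
eef_rot: [-180.0, 0.0, 104.8]
contact_force: [0.7, 0.3, -0.2]
width: 0.85
grip_force: 0.0
```

```bash
python3 plan.py .489 .249 .037 105 3 -0.7
```

```text
from [0.4898 0.2491 0.0657] [-179.98    0.    104.82] F [ 0.7  0.3 -0.2] w 0.85 t 13.6
[[0, -0, 10, 0, 0, -0.001, -0.7], [0, -1, 9, 0, 0, -0.001, -0.7], [0, 0, 10, 0, 0, -0.001, -0.7]]
```

send_rows(steps=[[0, -1, 15, 0, 0, 0, -0.7], [0, 0, 10, 0, 0, 0, -0.7], [0, 0, 3, 0, 0, 0, -0.7], [0, 0, 0, 0, 0, 0, -0.2], [0, 0, 0, 0, 0, 0, 0.2]], squeeze=12)

```text
time: 14.1
position: [0.4886, 0.2497, 0.0381]
eef_rot: [180.0, -0.0, 104.9]
contact_force: [0.5, -0.4, -0.4]
width: 0.732
grip_force: 0.0
```

send_rows(steps=[[0, 0, 0, 0, 0, 0, 0.5], [0, 0, 0, 0, 0, 0, 0.5], [0, 0, 0, 0, 0, 0, 0.5]])

```text
time: 14.4
position: [0.4886, 0.2497, 0.0381]
eef_rot: [179.9, -0.0, 104.9]
contact_force: [0.1, 0.2, 3.9]
width: 0.638
grip_force: 12.0
```

send_rows(steps=[[0, 0, -10, 0, 0, 0, 0.5], [0, 0, -25, 0, 0, 0, 0.5], [0, 0, -40, 0, 0, 0, 0.5], [0, 0, -30, 0, 0, 0, 0.5], [0, 0, 0, 0, 0, 0, 0.5]])

```text
time: 14.9
position: [0.4897, 0.2502, 0.147]
eef_rot: [179.6, -0.0, 104.9]
contact_force: [0.8, 0.2, -0.9]
width: 0.632
grip_force: 12.0
```

```bash
python3 plan.py .6485 -.0903 .125 90 10 0.5
```

```text
from [0.4897 0.2502 0.147 ] [ 1.7962e+02 -4.0000e-02  1.0490e+02] F [ 0.8  0.2 -0.9] w 0.632 t 14.9
[[-37, 7, 2, 0, 0, 0.026, 0.5], [-37, 7, 2, 0, 0, 0.026, 0.5], [-36, 9, 3, 0, 0, 0.026, 0.5], [-37, 9, 2, 0, 0, 0.026, 0.5], [-36, 11, 2, 0, 0, 0.026, 0.5]]
[[-36, 11, 2, 0, 0, 0.026, 0.5], [-35, 12, 2, 0, 0, 0.026, 0.5], [-35, 13, 3, 0, 0, 0.026, 0.5], [-35, 14, 2, 0, 0, 0.026, 0.5], [-35, 15, 2, 0, 0, 0.026, 0.5]]
```

send_rows(steps=[[-37, 7, 2, 0, 0, 0.026, 0.5], [-37, 7, 2, 0, 0, 0.026, 0.5], [-36, 9, 3, 0, 0, 0.026, 0.5], [-37, 9, 2, 0, 0, 0.026, 0.5], [-36, 11, 2, 0, 0, 0.026, 0.5]])

```text
time: 15.4
position: [0.5682, 0.0778, 0.1313]
eef_rot: [-179.9, -0.0, 97.4]
contact_force: [1.2, -0.2, -0.4]
width: 0.632
grip_force: 12.0
```

send_rows(steps=[[-36, 11, 2, 0, 0, 0.026, 0.5], [-35, 12, 2, 0, 0, 0.026, 0.5], [-35, 13, 3, 0, 0, 0.026, 0.5], [-35, 14, 2, 0, 0, 0.026, 0.5], [-35, 15, 2, 0, 0, 0.026, 0.5]])

```text
time: 15.9
position: [0.6468, -0.0926, 0.1201]
eef_rot: [-179.9, -0.0, 89.9]
contact_force: [0.3, 0.6, 0.5]
width: 0.633
grip_force: 12.0
```

send_rows(steps=[[0, 0, 0, 0, 0, 0, 0.5], [0, 0, 0, 0, 0, 0, 0.5], [0, 0, 0, 0, 0, 0, 0.5]])

```text
time: 16.2
position: [0.6461, -0.0904, 0.1204]
eef_rot: [-179.9, -0.0, 90.0]
contact_force: [-0.3, -0.1, 0.0]
width: 0.64
grip_force: 12.0
```

```bash
python3 plan.py .6485 -.0903 .095 90 3 0.5; python3 - <<'E'
from ov import *
S=robot.read_camera("side");s=robot.read_state();x,y,z=s["position"];z-=.004
B=draw(S,(350,120,110,130),4,[(ci(x,y,z,.03),(0,255,0)),(ci(x,y,.071,.03),(255,0,255)),(ci(.6485,-.0903,.084,.0235),(0,0,255)),(ci(.6485,-.0903,.068,.036),(0,0,255))]);cv2.imwrite("pics/g4.png",B)
E
```

```text
from [ 0.6461 -0.0904  0.1204] [-1.7995e+02 -2.0000e-02  9.0040e+01] F [-0.3 -0.1  0. ] w 0.64 t 16.2
[[0, 1, 8, 0, 0, 0, 0.5], [0, 1, 9, 0, 0, 0, 0.5], [0, 0, 8, 0, 0, 0, 0.5]]
```

View pics/g4.png

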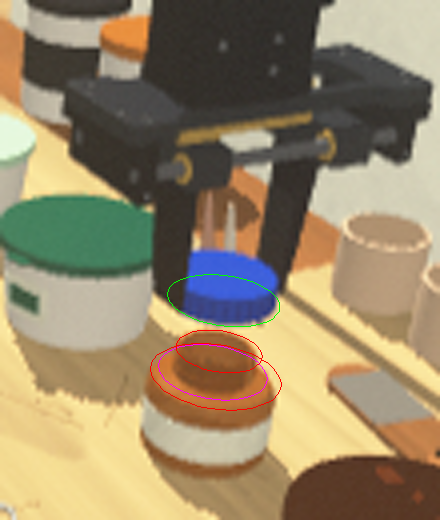

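The blue lid hangs level over the open jar, nearly concentric with the neck at (214,350). Lowering.

send_rows(steps=[[0, 1, 15, 0, 0, 0, 0.5], [0, 0, 10, 0, 0, 0, 0.5], [0, 0, 5, 0, 0, 0, 0.5], [0, 0, 3, 0, 0, 0, 0.5], [0, 0, 0, 0, 0, 0, 0.5]])

```text
time: 16.75
position: [0.6476, -0.0911, 0.087]
eef_rot: [-180.0, -0.0, 90.0]
contact_force: [0.3, -0.2, -0.0]
width: 0.631
grip_force: 12.0
```

send_rows(steps=[[0, 0, 3, 0, 0, 0, 0.5], [0, 0, 3, 0, 0, 0, 0.5], [0, 0, 3, 0, 0, 0, 0.5], [0, 0, 0, 0, 0, 0, 0.5]])

```text
time: 17.15
position: [0.6478, -0.0912, 0.0784]
eef_rot: [180.0, -0.0, 90.0]
contact_force: [0.7, 2.1, -0.3]
width: 0.632
grip_force: 12.0
```

send_rows(steps=[[0, 0, 2, 0, 0, 0, 0.5], [0, 0, 1, 0, 0, 0, 0.5], [0, 0, 1, 0, 0, 0, 0.5], [0, 0, 0, 0, 0, 0, 0.5]])

```text
time: 17.55
position: [0.648, -0.0912, 0.0752]
eef_rot: [180.0, 0.0, 90.0]
contact_force: [-0.1, 1.2, 4.8]
width: 0.632
grip_force: 12.0
```

Contact at z 0.075, as expected for a seated lid. Release and rise.

send_rows(steps=[[0, 0, 0, 0, 0, 0, 0], [0, 0, 0, 0, 0, 0, -0.5], [0, 0, 0, 0, 0, 0, -0.7], [0, 0, -10, 0, 0, 0, -0.7], [0, 0, -30, 0, 0, 0, -0.7]])

```text
time: 18.05
position: [0.6464, -0.0911, 0.113]
eef_rot: [-179.7, -0.1, 90.0]
contact_force: [0.7, 0.2, 0.2]
width: 0.843
grip_force: 0.0
```

send_rows(steps=[[0, 0, -40, 0, 0, 0, -0.7], [30, -10, 0, 0, 0, 0, -0.7], [40, -15, 0, 0, 0, 0, -0.7], [0, 0, 0, 0, 0, 0, -0.7]])

```text
time: 18.45
position: [0.6211, -0.0178, 0.1556]
eef_rot: [-180.0, -0.0, 90.2]
contact_force: [-0.3, -0.5, -0.5]
width: 0.85
grip_force: 0.0
```

```bash
python3 plan.py .4915 .2505 .10 105.1 9 -0.6; python3 - <<'E'
from ov import *
S=robot.read_camera("side");T=robot.read_camera("top")
B=draw(S,(350,170,110,90),3.6,[(ci(.648,-.0905,.087,.03),(0,0,255))])
fp=lambda h:(h[...,0]>33)&(h[...,0]<65)&(h[...,1]<80)&(h[...,2]>120)
fd2=lambda h:(h[...,0]>45)&(h[...,0]<95)&(h[...,1]>60)&(h[...,2]<140)
def hull(m,z):
    w=np.array([plane(T,u[::-1],z)[:2] for u in np.argwhere(m)],np.float32)*1000
    return cv2.minAreaRect(w)
m=blob(T,fp,(222,206),30);print(m.sum(),hull(m,.034))
A=draw(T,(180,175,100,90),4,[(rc(.4915,.2505,.034,.084,.056,105.1),(0,0,255)),(rc(.491,.2485,.026,.1,.066,105.2),(255,0,255))])
o=np.zeros((360,800,3),np.uint8);o[:,:400]=A;o[:B.shape[0],402:402+B.shape[1]]=B[:360];cv2.imwrite("pics/g5.png",o)
E
```

```text
from [ 0.6211 -0.0178  0.1556] [-1.7997e+02 -4.0000e-02  9.0150e+01] F [-0.3 -0.5 -0.5] w 0.85 t 18.4
[[30, -14, 6, 0, 0, -0.029, -0.6], [30, -14, 6, 0, 0, -0.029, -0.6], [31, -12, 7, 0, 0, -0.029, -0.6], [31, -12, 6, 0, 0, -0.029, -0.6], [31, -11, 6, 0, 0, -0.029, -0.6]]
[[32, -10, 6, 0, 0, -0.029, -0.6], [32, -9, 6, 0, 0, -0.029, -0.6], [32, -8, 6, 0, 0, -0.029, -0.6], [32, -7, 7, 0, 0, -0.029, -0.6]]
900 ((496.1295471191406, 250.90248107910156), (59.968040466308594, 93.44916534423828), 6.428347110748291)
```

View pics/g5.png

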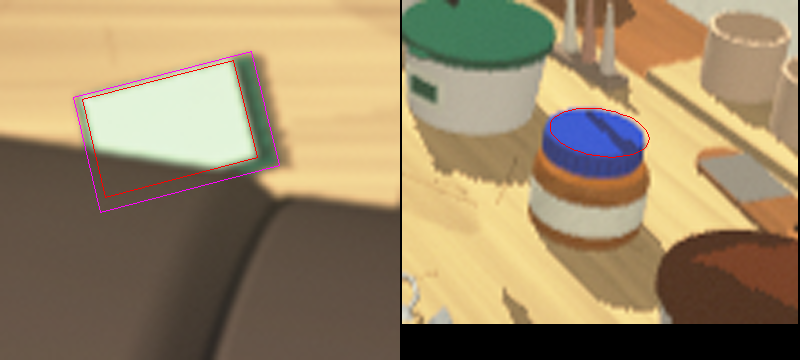

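The lid sits level on the jar, and the tile outline still matches. On to the pale tile.

send_rows(steps=[[30, -14, 6, 0, 0, -0.029, -0.6], [30, -14, 6, 0, 0, -0.029, -0.6], [31, -12, 7, 0, 0, -0.029, -0.6], [31, -12, 6, 0, 0, -0.029, -0.6], [31, -11, 6, 0, 0, -0.029, -0.6]])

```text
time: 19.05
position: [0.551, 0.128, 0.1235]
eef_rot: [180.0, 0.0, 98.3]
contact_force: [0.6, 0.6, 0.5]
width: 0.803
grip_force: 0.0
```

send_rows(steps=[[32, -10, 6, 0, 0, -0.029, -0.6], [32, -9, 6, 0, 0, -0.029, -0.6], [32, -8, 6, 0, 0, -0.029, -0.6], [32, -7, 7, 0, 0, -0.029, -0.6], [0, 0, 25, 0, 0, 0, -0.6]])

```text
time: 19.55
position: [0.494, 0.2498, 0.0749]
eef_rot: [179.8, -0.0, 105.1]
contact_force: [0.6, -0.4, -0.0]
width: 0.798
grip_force: 0.0
```

send_rows(steps=[[0, 0, 20, 0, 0, 0, -0.6], [0, 0, 0, 0, 0, 0, -0.6], [0, 0, 0, 0, 0, 0, -0.6]])

```text
time: 19.85
position: [0.4942, 0.2469, 0.0538]
eef_rot: [-180.0, 0.0, 104.9]
contact_force: [-0.9, 0.4, -0.7]
width: 0.8
grip_force: 0.0
```

```bash
python3 plan.py .4915 .2505 .028 105.1 3 -0.6
```

```text
from [0.4942 0.2469 0.0538] [-179.98    0.    104.91] F [-0.9  0.4 -0.7] w 0.8 t 19.9
[[1, -1, 9, 0, 0, -0.001, -0.6], [2, -0, 8, 0, 0, -0.001, -0.6], [1, -1, 9, 0, 0, -0.001, -0.6]]
```

send_rows(steps=[[2, -1, 10, 0, 0, 0, -0.6], [2, -1, 10, 0, 0, 0, -0.6], [0, 0, 5, 0, 0, 0, -0.6], [0, 0, 0, 0, 0, 0, -0.6], [0, 0, 0, 0, 0, 0, -0.6]], squeeze=20)

```text
time: 20.35
position: [0.4906, 0.2507, 0.0286]
eef_rot: [-180.0, -0.0, 105.0]
contact_force: [-0.5, 0.2, 0.2]
width: 0.799
grip_force: 0.0
```

```bash
python3 plan.py .4915 .2505 .028 105.1 1 -0.6
```

```text
from [0.4906 0.2507 0.0286] [-179.99   -0.    104.96] F [-0.5  0.2  0.2] w 0.799 t 20.4
[[-0.5, 0.8, 0.6, 0, 0, -0.003, -0.6]]
```

send_rows(steps=[[0, 1, 0.5, 0, 0, 0, -0.4], [0, 0, 0, 0, 0, 0, -0.1], [0, 0, 0, 0, 0, 0, 0.2], [0, 0, 0, 0, 0, 0, 0.5], [0, 0, 0, 0, 0, 0, 0.5]])

```text
time: 20.85
position: [0.4917, 0.251, 0.0283]
eef_rot: [180.0, -0.0, 105.0]
contact_force: [0.5, 0.2, 1.0]
width: 0.581
grip_force: 20.0
```

send_rows(steps=[[0, 0, 0, 0, 0, 0, 0.5], [0, 0, 0, 0, 0, 0, 0.5], [0, 0, -3, 0, 0, 0, 0.5], [0, 0, -7, 0, 0, 0, 0.5], [0, 0, -10, 0, 0, 0, 0.5]])

```text
time: 21.35
position: [0.4912, 0.2509, 0.0484]
eef_rot: [-179.9, 0.0, 105.0]
contact_force: [-0.3, -0.1, 0.9]
width: 0.586
grip_force: 20.0
```

```bash
python3 - <<'E'
from ov import *
S=robot.read_camera("side");s=robot.read_state();print(s["width"]*95,s["position"])
cv2.imwrite("pics/g6.png",draw(S,(235,120,110,90),5,[(rc(.491,.2485,.026,.1,.066,105.2),(255,0,255))]))
E
python3 plan.py .656 .250 .14 105.1 4 0.5
```

```text
55.43096669404726 [0.49201834 0.25117949 0.05017858]
from [0.492  0.2512 0.0502] [ 1.7992e+02 -1.0000e-02  1.0496e+02] F [1.1 0.1 1.2] w 0.583 t 21.4
[[-11, 40, -22, 0, 0, -0.001, 0.5], [-11, 39, -23, 0, 0, -0.001, 0.5], [-11, 40, -22, 0, 0, -0.001, 0.5], [-11, 39, -23, 0, 0, -0.001, 0.5]]
```

View pics/g6.png

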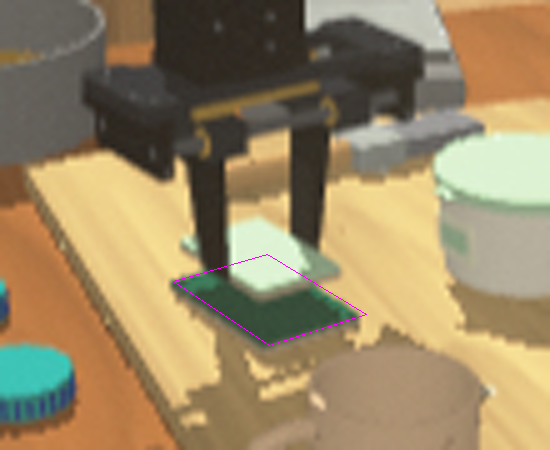

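The pale tile is held level and the deep tile is left undisturbed. Lifting to the pale tub.

send_rows(steps=[[0, 0, -25, 0, 0, 0, 0.5], [0, 0, -35, 0, 0, 0, 0.5], [0, 0, -30, 0, 0, 0, 0.5], [-11, 30, 0, 0, 0, 0, 0.5], [-11, 43, 0, 0, 0, 0, 0.5]])

```text
time: 21.9
position: [0.5679, 0.2488, 0.1405]
eef_rot: [179.9, -0.0, 105.0]
contact_force: [0.4, 0.9, -0.2]
width: 0.59
grip_force: 20.0
```

send_rows(steps=[[-11, 43, 0, 0, 0, 0, 0.5], [-11, 40, 0, 0, 0, 0, 0.5], [0, 0, 10, 0, 0, 0, 0.5], [0, 0, 10, 0, 0, 0, 0.5], [0, 0, 0, 0, 0, 0, 0.5]])

```text
time: 22.4
position: [0.6518, 0.2485, 0.1164]
eef_rot: [-179.8, -0.0, 105.0]
contact_force: [-0.2, 0.4, -0.9]
width: 0.591
grip_force: 20.0
```

```bash
python3 plan.py .656 .25 .095 105.1 4 0.5
```

```text
from [0.6518 0.2485 0.1164] [-1.7979e+02 -1.0000e-02  1.0497e+02] F [-0.2  0.4 -0.9] w 0.591 t 22.4
[[0, 1, 5, 0, 0, -0.001, 0.5], [0, 1, 6, 0, 0, -0.001, 0.5], [0, 1, 5, 0, 0, -0.001, 0.5], [0, 1, 5, 0, 0, -0.001, 0.5]]
```

send_rows(steps=[[0, 3, 8, 0, 0, 0, 0.5], [0, 1, 8, 0, 0, 0, 0.5], [0, 0, 7, 0, 0, 0, 0.5], [0, 0, 3, 0, 0, 0, 0.5], [0, 0, 0, 0, 0, 0, 0.5]])

```text
time: 22.9
position: [0.6572, 0.2497, 0.0916]
eef_rot: [-180.0, -0.0, 105.0]
contact_force: [-0.1, 0.4, -0.0]
width: 0.584
grip_force: 20.0
```

send_rows(steps=[[0, 0, 2, 0, 0, 0, 0.5], [0, 0, 0, 0, 0, 0, 0.5]])

```text
time: 23.1
position: [0.6575, 0.2497, 0.0902]
eef_rot: [180.0, -0.0, 105.0]
contact_force: [-0.2, -1.4, -1.2]
width: 0.588
grip_force: 20.0
```

send_rows(steps=[[0, -1, 2, 0, 0, 0, 0.5], [0, 0, 1.5, 0, 0, 0, 0.5], [0, 0, 0, 0, 0, 0, 0.5], [0, 0, 0, 0, 0, 0, 0.5]])

```text
time: 23.5
position: [0.6565, 0.2495, 0.0866]
eef_rot: [180.0, -0.0, 105.0]
contact_force: [-0.2, 0.5, -1.1]
width: 0.584
grip_force: 20.0
```

send_rows(steps=[[0, 0, 1, 0, 0, 0, 0.5], [0, 0, 0, 0, 0, 0, 0.5]])

```text
time: 23.7
position: [0.6565, 0.2495, 0.0856]
eef_rot: [-180.0, -0.0, 105.0]
contact_force: [-0.2, -0.3, -1.3]
width: 0.588
grip_force: 20.0
```

send_rows(steps=[[0, 0, 0.5, 0, 0, 0, 0.5], [0, 0, 0, 0, 0, 0, 0.5]])

```text
time: 23.9
position: [0.6566, 0.2495, 0.0854]
eef_rot: [180.0, -0.0, 105.0]
contact_force: [0.5, -0.4, 1.2]
width: 0.588
grip_force: 20.0
```

send_rows(steps=[[0, 0, 0.4, 0, 0, 0, 0.5], [0, 0, 0, 0, 0, 0, 0.5]])

```text
time: 24.1
position: [0.6566, 0.2495, 0.0854]
eef_rot: [180.0, -0.0, 105.0]
contact_force: [-2.0, -0.7, 5.8]
width: 0.585
grip_force: 20.0
```

Gentle contact at 6 N. Release, rise clear, and move over to the deep tile.

send_rows(steps=[[0, 0, 0, 0, 0, 0, 0.1], [0, 0, 0, 0, 0, 0, -0.2], [0, 0, 0, 0, 0, 0, -0.5], [0, 0, -6, 0, 0, 0, -0.7], [0, 0, -20, 0, 0, 0, -0.7]])

```text
time: 24.6
position: [0.6557, 0.2492, 0.1094]
eef_rot: [-179.8, -0.0, 105.0]
contact_force: [-0.1, 0.4, 1.4]
width: 0.798
grip_force: 0.0
```

send_rows(steps=[[0, 0, -30, 0, 0, 0, -0.7], [-40, -10, -10, 0, 0, 0, -0.7], [-45, -10, 0, 0, 0, 0, -0.7], [-45, -10, 0, 0, 0, 0, -0.7], [0, 0, 0, 0, 0, 0, -0.7]])

```text
time: 25.1
position: [0.6615, 0.1113, 0.1514]
eef_rot: [180.0, 0.0, 104.7]
contact_force: [0.1, -0.3, -0.3]
width: 0.849
grip_force: 0.0
```

```bash
python3 - <<'E'
from ov import *
T=robot.read_camera("top");S=robot.read_camera("side");print(robot.read_state()["position"])
A=draw(T,(170,80,110,160),3.6,[(rc(.491,.2485,.026,.1,.066,105.2),(255,0,255)),(rc(.6565,.2495,.091,.084,.056,105),(0,0,255)),(ci(.656,.25,.083,.056),(0,255,255))])
B=draw(S,(240,130,110,90),3.6,[(rc(.491,.2485,.026,.1,.066,105.2),(255,0,255))])
o=np.zeros((580,800,3),np.uint8);o[:576,:396]=A;o[:B.shape[0],400:400+B.shape[1]]=B;cv2.imwrite("pics/g7.png",o)
E
python3 plan.py .491 .2485 .07 105.2 6 -0.9
```

```text
[0.66131031 0.11526077 0.1511644 ]
from [0.6613 0.1153 0.1512] [ 1.7997e+02 -1.0000e-02  1.0484e+02] F [-0.9 -0.3  0.4] w 0.85 t 25.2
[[29, -22, 14, 0, 0, -0.001, -0.9], [28, -21, 13, 0, 0, -0.001, -0.9], [29, -22, 14, 0, 0, -0.001, -0.9], [29, -22, 13, 0, 0, -0.001, -0.9], [29, -21, 14, 0, 0, -0.001, -0.9]]
[[29, -22, 13, 0, 0, -0.001, -0.9]]
```

View pics/g7.png

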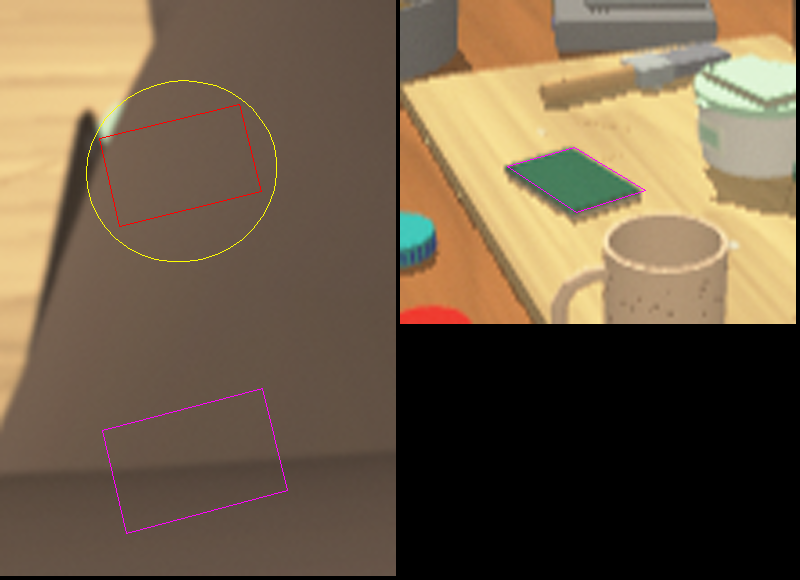

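The deep tile lies where measured, and the pale tile is on its tub. On to the deep tile, staying high.

send_rows(steps=[[29, -22, 2, 0, 0, 0, -0.9], [28, -21, 2, 0, 0, 0, -0.9], [29, -22, 2, 0, 0, 0, -0.9], [29, -22, 2, 0, 0, 0, -0.9], [29, -21, 2, 0, 0, 0, -0.9]])

```text
time: 25.7
position: [0.518, 0.2295, 0.1408]
eef_rot: [180.0, -0.0, 105.0]
contact_force: [0.7, 0.2, 0.4]
width: 0.953
grip_force: 0.0
```

send_rows(steps=[[29, -22, 10, 0, 0, 0, -0.9], [0, 0, 30, 0, 0, 0, -0.9], [0, 0, 40, 0, 0, 0, -0.9], [0, 0, 0, 0, 0, 0, -0.9], [0, 0, 0, 0, 0, 0, -0.9]])

```text
time: 26.2
position: [0.4907, 0.2506, 0.0611]
eef_rot: [-179.9, -0.0, 105.0]
contact_force: [0.1, 0.2, 0.6]
width: 0.948
grip_force: 0.0
```

```bash
python3 plan.py .491 .2485 .0205 105.1 3 -0.9
```

```text
from [0.4907 0.2506 0.0611] [-179.94   -0.    105.01] F [0.1 0.2 0.6] w 0.948 t 26.2
[[-1, -0, 14, 0, 0, -0, -0.9], [-0, -0, 13, 0, 0, -0, -0.9], [-1, -0, 14, 0, 0, -0, -0.9]]
```

send_rows(steps=[[-2, 0, 20, 0, 0, 0, -0.9], [0, 0, 13, 0, 0, 0, -0.9], [0, 0, 5, 0, 0, 0, -0.9], [0, 0, 2, 0, 0, 0, -0.9], [0, 0, 0, 0, 0, 0, -0.6]], squeeze=25)

```text
time: 26.7
position: [0.4916, 0.248, 0.0212]
eef_rot: [180.0, -0.0, 105.0]
contact_force: [-0.6, 0.0, 0.2]
width: 0.911
grip_force: 0.0
```

send_rows(steps=[[0, 0, 0, 0, 0, 0, -0.3], [0, 0, 0, 0, 0, 0, 0], [0, 0, 0, 0, 0, 0, 0.3], [0, 0, 0, 0, 0, 0, 0.3], [0, 0, 0, 0, 0, 0, 0.3]])

```text
time: 27.2
position: [0.4916, 0.2479, 0.0211]
eef_rot: [180.0, -0.0, 105.0]
contact_force: [-0.9, -0.1, 5.4]
width: 0.691
grip_force: 25.0
```

send_rows(steps=[[0, 0, -5, 0, 0, 0, 0.3], [0, 0, -15, 0, 0, 0, 0.3], [0, 0, -35, 0, 0, 0, 0.3], [0, 0, -40, 0, 0, 0, 0.3], [0, 0, -25, 0, 0, 0, 0.3]])

```text
time: 27.7
position: [0.4916, 0.248, 0.1433]
eef_rot: [179.9, -0.0, 105.0]
contact_force: [0.2, 0.3, -1.4]
width: 0.688
grip_force: 25.0
```

send_rows(steps=[[0, 0, 0, 0, 0, 0, 0.3], [0, 0, 0, 0, 0, 0, 0.3]])

```text
time: 27.9
position: [0.4911, 0.2477, 0.1406]
eef_rot: [180.0, -0.0, 105.0]
contact_force: [-0.0, -0.2, -0.3]
width: 0.687
grip_force: 25.0
```

```bash
python3 plan.py .659 .0735 .115 95 8 0.3
```

```text
from [0.4911 0.2477 0.1406] [179.99  -0.   104.95] F [-0.  -0.2 -0.3] w 0.687 t 27.9
[[-26, 15, 3, 0, 0, 0.022, 0.3], [-27, 15, 3, 0, 0, 0.022, 0.3], [-25, 16, 4, 0, 0, 0.022, 0.3], [-26, 16, 3, 0, 0, 0.022, 0.3], [-25, 17, 3, 0, 0, 0.022, 0.3]]
[[-25, 17, 3, 0, 0, 0.022, 0.3], [-24, 18, 3, 0, 0, 0.022, 0.3], [-24, 19, 4, 0, 0, 0.022, 0.3]]
```

send_rows(steps=[[-26, 15, 3, 0, 0, 0.022, 0.3], [-27, 15, 3, 0, 0, 0.022, 0.3], [-25, 16, 4, 0, 0, 0.022, 0.3], [-26, 16, 3, 0, 0, 0.022, 0.3], [-25, 17, 3, 0, 0, 0.022, 0.3]])

```text
time: 28.4
position: [0.5962, 0.1377, 0.1225]
eef_rot: [-179.8, -0.0, 98.6]
contact_force: [0.1, 0.2, -0.7]
width: 0.69
grip_force: 25.0
```

send_rows(steps=[[-25, 17, 3, 0, 0, 0.022, 0.3], [-24, 18, 3, 0, 0, 0.022, 0.3], [-24, 19, 4, 0, 0, 0.022, 0.3], [0, 0, 0, 0, 0, 0, 0.3], [0, 0, 0, 0, 0, 0, 0.3]])

```text
time: 28.9
position: [0.6584, 0.073, 0.1125]
eef_rot: [-179.8, -0.0, 94.8]
contact_force: [-1.0, 0.0, -1.2]
width: 0.695
grip_force: 25.0
```

```bash
python3 plan.py .659 .0735 .091 95 3 0.3
```

```text
from [0.6584 0.073  0.1125] [-1.798e+02 -2.000e-02  9.482e+01] F [-1.   0.  -1.2] w 0.695 t 28.9
[[0, 0, 7, 0, 0, -0.001, 0.3], [0, 0, 7, 0, 0, -0.001, 0.3], [0, 1, 8, 0, 0, -0.001, 0.3]]
```

send_rows(steps=[[0, 1, 8, 0, 0, 0, 0.3], [0, 0, 7, 0, 0, 0, 0.3], [0, 0, 5, 0, 0, 0, 0.3], [0, 0, 2, 0, 0, 0, 0.3], [0, 0, 0, 0, 0, 0, 0.3]])

```text
time: 29.4
position: [0.66, 0.0737, 0.0924]
eef_rot: [-180.0, -0.0, 94.9]
contact_force: [0.5, 1.0, -1.1]
width: 0.692
grip_force: 25.0
```

send_rows(steps=[[0, 0, 1, 0, 0, 0, 0.3], [0, 0, 1, 0, 0, 0, 0.3], [0, 0, 0, 0, 0, 0, 0.3]])

```text
time: 29.7
position: [0.6603, 0.0734, 0.0908]
eef_rot: [180.0, -0.0, 94.9]
contact_force: [0.5, 0.0, -0.6]
width: 0.69
grip_force: 25.0
```

send_rows(steps=[[0, 0, 1, 0, 0, 0, 0.3], [0, 0, 1, 0, 0, 0, 0.3], [0, 0, 1, 0, 0, 0, 0.3], [0, 0, 0, 0, 0, 0, 0.3], [0, 0, 0, 0, 0, 0, 0.3]])

```text
time: 30.2
position: [0.6603, 0.0734, 0.0877]
eef_rot: [180.0, -0.0, 94.9]
contact_force: [0.4, 0.4, -0.9]
width: 0.69
grip_force: 25.0
```

send_rows(steps=[[0, 0, 0.5, 0, 0, 0, 0.3], [0, 0, 0, 0, 0, 0, 0.3]])

```text
time: 30.4
position: [0.6603, 0.0734, 0.0872]
eef_rot: [180.0, -0.0, 94.9]
contact_force: [0.5, -0.3, -1.0]
width: 0.688
grip_force: 25.0
```

send_rows(steps=[[0, 0, 0.5, 0, 0, 0, 0.3], [0, 0, 0, 0, 0, 0, 0.3]])

```text
time: 30.6
position: [0.6602, 0.0734, 0.0867]
eef_rot: [-180.0, -0.0, 94.9]
contact_force: [-0.5, -0.4, -2.0]
width: 0.687
grip_force: 25.0
```

send_rows(steps=[[0, 0, 0.4, 0, 0, 0, 0.3], [0, 0, 0, 0, 0, 0, 0.3]])

```text
time: 30.8
position: [0.6603, 0.0734, 0.0863]
eef_rot: [-180.0, -0.0, 94.9]
contact_force: [0.3, 1.2, -0.2]
width: 0.686
grip_force: 25.0
```

send_rows(steps=[[0, 0, 0.4, 0, 0, 0, 0.3], [0, 0, 0, 0, 0, 0, 0.3]])

```text
time: 31.0
position: [0.6603, 0.0734, 0.0862]
eef_rot: [180.0, -0.0, 94.9]
contact_force: [-0.6, -0.4, 3.3]
width: 0.691
grip_force: 25.0
```

Contact at 3 N. Release and withdraw towards the start.

send_rows(steps=[[0, 0, 0, 0, 0, 0, 0.0], [0, 0, 0, 0, 0, 0, -0.4], [0, 0, 0, 0, 0, 0, -0.7], [0, 0, -6, 0, 0, 0, -0.8], [0, 0, -20, 0, 0, 0, -0.8]])

```text
time: 31.5
position: [0.6595, 0.0734, 0.1108]
eef_rot: [-179.8, -0.0, 94.9]
contact_force: [0.9, 0.8, 0.3]
width: 0.875
grip_force: 0.0
```

send_rows(steps=[[0, 0, -40, 0, 0, 0, -0.8], [0, 0, -40, 0, 0, 0, -0.8], [30, -30, -10, 0, 0, 0, -0.8], [35, -35, 0, 0, 0, 0, -0.8], [35, -35, 0, 0, 0, 0, -0.8]])

```text
time: 32.0
position: [0.551, 0.1652, 0.2027]
eef_rot: [179.9, -0.0, 94.8]
contact_force: [0.8, 1.5, 0.1]
width: 0.903
grip_force: 0.0
```

send_rows(steps=[[35, -35, 0, 0, 0, 0, -0.8], [35, -35, 0, 0, 0, 0, -0.8], [35, -35, 0, 0, 0, 0, -0.8], [35, -35, 0, 0, 0, 0, -0.8], [35, -35, 0, 0, 0, 0, -0.8]])

```text
time: 32.5
position: [0.3614, 0.3251, 0.2025]
eef_rot: [179.9, -0.0, 94.8]
contact_force: [0.8, 0.6, -0.2]
width: 0.904
grip_force: 0.0
```

send_rows(steps=[[35, -35, 0, 0, 0, 0, -0.8], [35, -35, 0, 0, 0, 0, -0.8], [35, -30, 0, 0, 0, 0, -0.8], [35, -20, 0, 0, 0, 0, -0.8], [0, 0, 0, 0, 0, 0, -0.8]])

```text
time: 33.0
position: [0.229, 0.4563, 0.2024]
eef_rot: [180.0, -0.1, 95.1]
contact_force: [0.9, -1.1, 0.1]
width: 0.9
grip_force: 0.0
```

```bash
python3 - <<'E'
from ov import *
T=robot.read_camera("top");S=robot.read_camera("side");s=robot.read_state();print(s["position"],s["time"],s["qpos"])
r=(0,0,255)
A=draw(T,(170,90,320,160),2.45,[(ci(.656,.25,.083,.056),r),(ci(.659,.0735,.083,.056),r)])
B=draw(S,(320,130,100,75),3.9,[]);C=draw(S,(315,245,100,53),3.9,[])
o=np.zeros((600,800,3),np.uint8);o[:A.shape[0],:A.shape[1]]=A;y=395;o[y:y+205,:390]=B[:205];o[y:y+205,400:790]=C[:205];cv2.imwrite("pics/fin.png",o)
E
```

```text
[0.23093703 0.45368869 0.2021075 ] 33.1 [ 5.55884273e+01  1.95927052e+01  1.06240107e+02 -7.32158398e-03
  5.41560663e+01  5.06018398e+01]
```

View pics/fin.png

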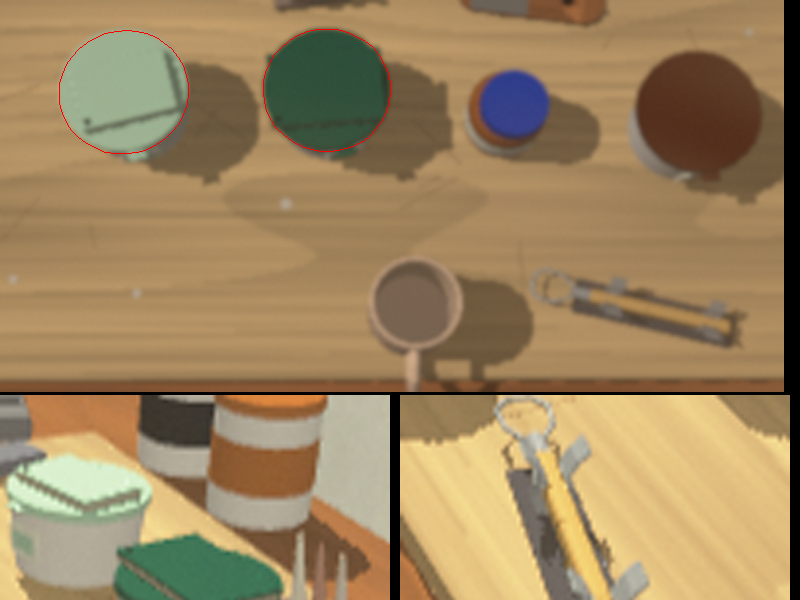

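Both tiles lie flat and centred on their own tubs: the pale one around (128,90), the deep green one around (328,90). The lid is on the jar at (515,103), the tool is in both jaws at (655,310), and the mug at (415,302) has not moved. Handing in.

```bash
python3 -c "
from workcell import robot
print(robot.job_done())"
```

```text
the job is handed in; nothing more can be done
None
```

The job is handed in at about 33 s of robot time: the tool is pressed into both clip jaws, the blue lid is fully down on the amber jar, both tiles lie flat on their own tubs, and the mug was not touched.

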